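# Rolling pin out of the half-closed bread box

### The job

Get the rolling pin out of the bread box: its lid is stuck half across and leaves an opening shorter than the pin, so tilt the pin and draw it out slantwise. Then hold it level over the middle of the chopping board, in line with its long side and about 8 cm above it, and finish while still holding it there. Leave the mug, the spice jar and the tin where they stand.

Things in the scene. Friction and masses are not known exactly. Their poses are not given: they have to be found in the camera images.
- bread_box: Low box of pale wood, fixed: outside 210 (x) x 320 (y) x 76 mm high, walls 10 mm, floor 8 mm thick, inside 190 x 300 mm. Origin: centre of its underside, z up. A fixed flat lid covers the inside from y = +25 mm to the +y end wall, full width; the rest, y = -150 to +25 mm (175 mm long), x = -95 to +95 mm, is the opening.
- lid_edge (a point): Middle of the free edge of the box's lid, on its underside, 70 mm above the worktop. The lid is 6 mm thick, its top level with the rim (76 mm); a low finger strip on it stands 3 mm higher.
- rolling_pin: Loose tapered wooden rolling pin, round, 270 mm long, 30 mm thick over the middle 130 mm, narrowing to 20 mm at the ends; 0.09 to 0.17 kg. Origin: its centre, on its axis; y axis along it (at first nearly along the box's y; other axes may roll). It starts on the floor in the box, axis 23 mm above the worktop, its +y end about 110 mm under the lid.
- pin_lid_end (a point): Centre of the rolling pin's +y end face (the end under the lid at the start), 135 mm from its centre.
- pin_open_end (a point): Centre of the rolling pin's -y end face (the end in the opening at the start), 135 mm from its centre.
- board_top (a point): Centre of the top face of the brown wooden chopping board that lies flat on the worktop to the right of the box: 240 (x) x 340 (y) x 22 mm, fixed; z up, y along its long side.
- mug: Small white mug, 62 mm wide, 50 mm high, standing loose behind the work. Origin: under it, at the bottom. Leave it alone.
- spice_jar: Slim spice jar with a dark cap, 41 mm across, 105 mm high, standing loose behind the work. Origin: centre of its underside. Leave it alone.
- tin: Short food tin, 58 mm across, 72 mm high, standing loose behind the work. Origin: centre of its underside. Leave it alone.
- board: The same chopping board; origin: centre of its underside, axes as point board_top.

How it is judged:
By the outcome, as a careful person would: the job done as asked, in the order asked, and still so for the second after the job is handed in, while the arm keeps its last pose, push and grip.
It also fails if it takes over 40 s, if anything falls off the work surface, if the arm or the gripper's body presses on something with over 40 N, if the wrist force passes 120 N, or if a joint passes its speed limit or range.

### The arm

A 7-joint arm with a two-finger parallel gripper is mounted at the origin on a cart in front of the work surface, level with it; the furniture and walls round the work are solid. World frame = base frame: x ahead of the robot, y to its left, z up, the work surface at z = 0. Lengths are in m, angles in degrees, forces in N, time in s.
With the tool pointing down it reaches from about 0.4 to 0.75 m from the base axis. Payload 19.5 kg.
Tool frame: the origin (TCP) lies at the very end of the fingers, on their centre line; the grasp point (between the pads) lies 19 mm behind it; z points along the fingers, y is the line along which they close (so a half turn about z gives the same grasp; the last joint's range is limited). The gripper opens to 85 mm and grips with 20 to 120 N. Pads are 22 mm wide; open, the fingers measure 114 mm over their backs; the gripper's body (76 mm by 85 mm) begins 54 mm behind the grasp point. The pads swing forward as they close: fully open they stand 13 mm farther back than shut.
Start: joints at [-68.451, 40.479, -1.581, 85.061, 1.261, 54.483, -4.326], TCP at [0.233, 0.526, 0.231] pointing down, gripper open.
Joint ranges: [-155.06, 155.06], [-18.47, 123.98], [-90, 86.84], [0, 140.48], [-83.41, 263.41], [0, 116], [-161.91, 161.91]. Speed limits (degrees/s): [108.29, 108.29, 147.25, 147.25, 172.46, 172.46, 172.46].

### API

Orientations are given as [roll, pitch, yaw] about the fixed x, y, z axes, in that order (R = Rz(yaw) Ry(pitch) Rx(roll)).
In Python, from workcell import * gives the robot as it stands.
- The arm moves only by the tool step_arm, never from a script. Its argument "targets" is a list that holds one entry, the list of rows, each a list of 5 numbers: the finger opening in cm, from 0 to 8.54, then the shift along the tool's x, y, z in cm, then the turn about the tool's z in rad. In form: [[[fingers, tx, ty, tz, turn], ...]]. A call has 1 to 20 rows; each row is the pose to reach, as a shift and turn from the pose commanded when the call began, along the tool's axes at that moment; what a row does not reach only later rows make up. A row lasts 1/8 s, in which the tool goes at most 62.5 mm and 10.7 degrees, less where a joint would pass 70% of its speed; a pose out of reach is approached as far as the arm can. A call with a gripper value outside its range is refused whole. The fingers move at their own pace and stop on an object; "squeeze" is the grip in N (left out, the last holds). Time passes only in rows, so rows that repeat a pose let the fingers close. It gives the time, the measured TCP pose, the force, the opening and the grip force at its end, in the units of the state.
- read_state(): the state, without advancing time (a new reading comes with each control period).
- grab_frame(name): name is "side" or "top"; returns the picture (384x512x3 uint8, red, green, blue); there is no depth.
- camera_params(name): a dict with "intrinsics" (3x3 intrinsics, pixels), "xyz" and "rotation" of the camera in the world. Camera axes: x right, y up, looking along -z (the intrinsics and any distortion apply to the point x, -y, -z); pixel columns grow to the right and rows downward; lengths in m; the calibration is good to about 2 mm. A picture is of the moment at which its call begins. camera_params takes no time and is no camera call.
- close_job(): hands the job in; it is judged then, once.
The state is a dict: "t": time; "joints": joint angles; "joint_velocities": joint speeds; "joint_torque": joint torques, N m; "eef_pos": TCP position; "eef_rot": TCP orientation; "ft_force": force on the tool from outside, world axes, zero at the start; "ft_torque": the same for the moment, N m; "width": finger opening in m; "gripper_force": force on a finger pad.
Only numpy, scipy, OpenCV 4.12 (cv2) and the standard library are available. Lean on these libraries where they do the work, as an engineer would, in place of code of your own. Each camera call takes 0.05 s, during which the arm holds its last target. There are 200 camera calls.

## Working session

There is one attempt and no reset: what is moved stays moved. The work goes in short steps, Python scripts to look and compute and a tool call to move; the robot and the scene stay as the last step left them, time stands still between calls to the robot, and variables do not carry over. Pictures are saved under pics/ and viewed, at most 10 in all, crops included, and the job is handed in when it is done.

Besides the shell and the picture viewer there is one more tool, called after "Request:" as name(argument=value, ...) on one line, values as JSON. step_arm: Moves the arm, as the interface text tells. Its arguments: {"type":"object","properties":{"targets":{"type":"array"},"squeeze":{"type":"number"}},"required":["targets"]}

```bash
mkdir -p pics; ls; python3 - <<'E'
from workcell import *
import cv2,numpy as np
s=read_state();print(s['t'],s['eef_pos'],s['eef_rot'],s['width'])
a=[grab_frame(n)for n in('side','top')]
for n,i in zip(('side','top'),a):
    cv2.imwrite(f'pics/{n}0.png',cv2.cvtColor(i,cv2.COLOR_RGB2BGR));c=camera_params(n);print(n,c)
E
```

```text
pics
0.0 [0.23320027 0.52529472 0.23084698] [-1.79937746e+02  1.99332515e-03  1.56062313e+02] 0.08556683085603563
side {'intrinsics': array([[352.51133207,   0.        , 256.90921018],
       [  0.        , 352.51133207, 195.434926  ],
       [  0.        ,   0.        ,   1.        ]]), 'xyz': array([0.20616864, 0.25029856, 0.86130466]), 'rotation': array([  28.77937227,    0.26610366, -112.78580874])}
top {'intrinsics': array([[360.55084874,   0.        , 256.92403632],
       [  0.        , 360.55084874, 185.57468475],
       [  0.        ,   0.        ,   1.        ]]), 'xyz': array([0.43851957, 0.17034366, 1.22420003]), 'rotation': array([  8.9512852 ,  -4.09089535, -90.81089605])}
```

View pics/side0.png

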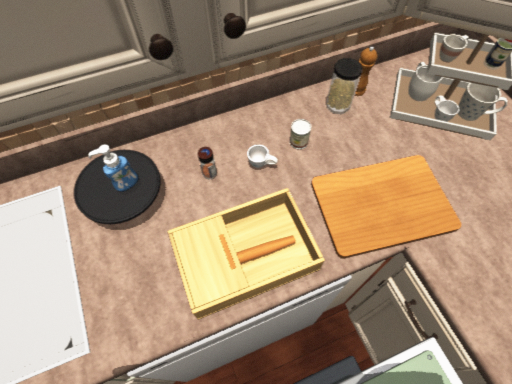

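View pics/top0.png

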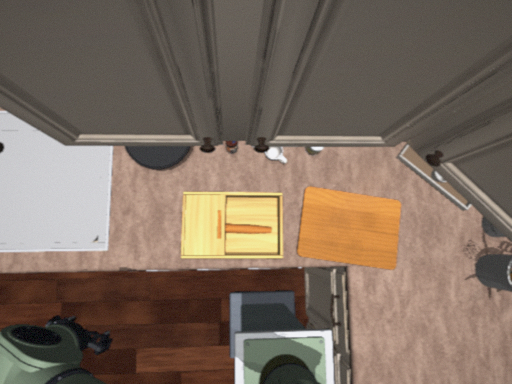

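The side view shows the pin running from about (238,258) to (295,240) in the opening, with the lid on the left and its finger strip near (228,250). In the top view the box spans columns 181–283 and rows 192–259, the pin lies along row 229, and the board spans columns 298–401. Next: colour masks and triangulation.

```bash
cat >h.py <<'E'
import numpy as np,cv2
from workcell import *
from scipy.spatial.transform import Rotation as R
def cam(n):
    c=camera_params(n);return c['intrinsics'],np.array(c['xyz']),R.from_euler('xyz',c['rotation'],degrees=True).as_matrix()
def ray(n,p):
    K,o,M=cam(n);d=np.linalg.solve(K,[p[0],p[1],1.]);d=M@(d*[1,-1,-1]);return o,d/np.linalg.norm(d)
def onplane(n,p,z):
    o,d=ray(n,p);return o+d*(z-o[2])/d[2]
def tri(ps,pt):
    o1,d1=ray('side',ps);o2,d2=ray('top',pt)
    t=np.linalg.lstsq(np.c_[d1,-d2],o2-o1,rcond=None)[0];a,b=o1+d1*t[0],o2+d2*t[1];return (a+b)/2,np.linalg.norm(a-b)
def proj(n,P):
    K,o,M=cam(n);q=(M.T@(np.asarray(P)-o))*[1,-1,-1];q=K@q;return q[:2]/q[2]
E
python3 - <<'E'
from h import *
for n,(x0,x1,y0,y1) in dict(side=(160,470,145,315),top=(175,410,180,275)).items():
    im=cv2.imread(f'pics/{n}0.png');h=cv2.cvtColor(im,cv2.COLOR_BGR2HSV)
    for q in ((230,258),(265,250),(200,265),(380,205)) if n=='side' else ((200,220),(245,229),(350,230),(219,225)): print(n,q,h[q[1],q[0]])
    m=((h[...,0]<17)&(h[...,1]>140)&(h[...,2]>110)).astype(np.uint8)
    k=np.zeros_like(m);k[y0:y1,x0:x1]=m[y0:y1,x0:x1]
    for c in cv2.findContours(k,0,1)[0]:
        if cv2.contourArea(c)>25: print(n,cv2.contourArea(c),[np.round(v,1) for v in cv2.minAreaRect(c)[:2]],np.round(cv2.boxPoints(cv2.minAreaRect(c)),1).tolist())
    v=cv2.resize(im[y0:y1,x0:x1],None,fx=3 if n=='top' else 4,fy=3 if n=='top' else 4,interpolation=2)
    if n=='side': v=cv2.resize(im[185:315,160:330],None,fx=4.5,fy=4.5,interpolation=2)
    cv2.imwrite(f'pics/{n}c.png',v)
E
```

```text
side (230, 258) [ 16 164 245]
side (265, 250) [ 15 166 243]
side (200, 265) [ 25  91 253]
side (380, 205) [ 15 169 231]
side 61.0 [array([228.7, 255.1]), array([27.1,  4.1])] [[221.6999969482422, 243.3000030517578], [225.5, 241.8000030517578], [235.60000610351562, 267.0], [231.8000030517578, 268.5]]
side 230.5 [array([267. , 251.4]), array([ 5.7, 58.5])] [[238.3000030517578, 257.8999938964844], [293.79998779296875, 239.39999389648438], [295.6000061035156, 244.8000030517578], [240.10000610351562, 263.29998779296875]]
side 120.0 [array([264.3, 244.9]), array([ 3.8, 58.2])] [[236.10000610351562, 252.3000030517578], [291.29998779296875, 233.89999389648438], [292.5, 237.5], [237.3000030517578, 255.89999389648438]]
side 7737.0 [array([386.3, 204.7]), array([ 80.8, 135.3])] [[311.1000061035156, 181.1999969482422], [442.6000061035156, 149.60000610351562], [461.5, 228.1999969482422], [330.0, 259.79998779296875]]
top (200, 220) [ 27  96 242]
top (245, 229) [ 15 168 237]
top (350, 230) [ 15 176 212]
top (219, 225) [ 14 172 233]
top 308.0 [array([247.5, 228.7]), array([45.3,  8.4])] [[224.60000610351562, 231.89999389648438], [225.0, 223.5], [270.29998779296875, 225.60000610351562], [269.8999938964844, 234.0]]
top 45.5 [array([219., 224.]), array([26.,  2.])] [[218.0, 211.0], [220.0, 211.0], [220.0, 237.0], [218.0, 237.0]]
top 6674.5 [array([349.7, 227.6]), array([100.5,  70.2])] [[294.8999938964844, 255.0], [305.1000061035156, 185.5], [404.5, 200.1999969482422], [394.29998779296875, 269.6000061035156]]
```

View pics/sidec.png

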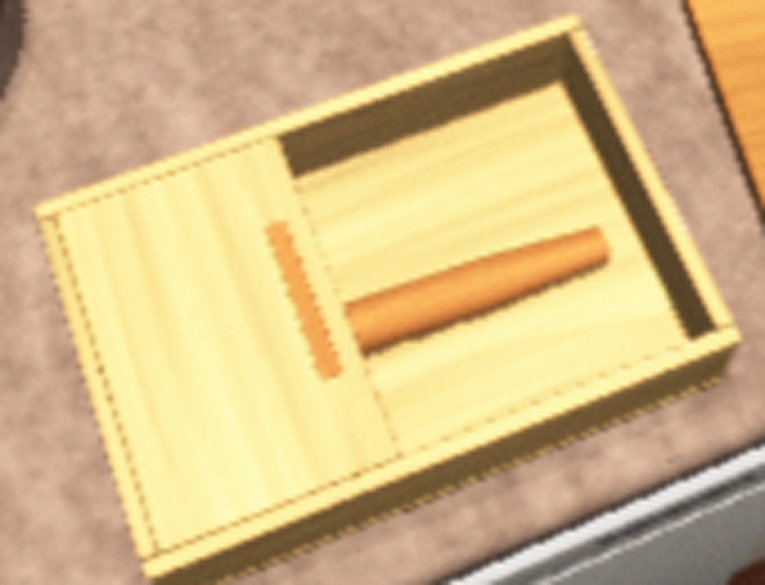

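View pics/topc.png

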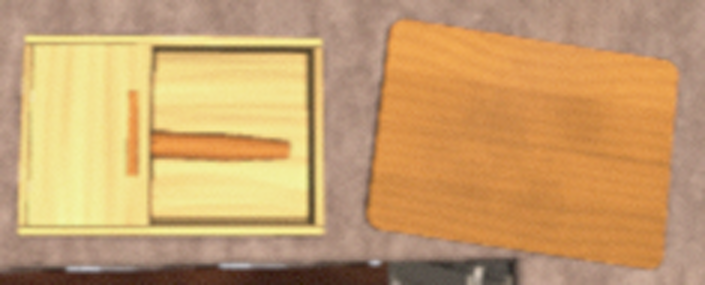

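The side crop shows the box rim corners at about (38,210), (577,17), (738,338), (147,572), and the pin's open end at (604,245). The top crop shows rim corners at (25,37), (323,39), (325,233), (19,233), and the pin end at (290,149).

```bash
python3 - <<'E'
from h import *
np.set_printoptions(precision=4,suppress=True)
S=lambda p:(160+(p[0]+.5)/4.5-.5,185+(p[1]+.5)/4.5-.5)
T=lambda p:(175+(p[0]+.5)/3-.5,180+(p[1]+.5)/3-.5)
D=dict(FL=((38,210),(25,37)),FR=((577,17),(323,39)),NR=((738,338),(325,233)),NL=((147,572),(19,233)),lidF=((276,138),(150,45)),lidN=((400,455),(150,225)),pinopen=((604,246),(290,150)))
for k,(a,b) in D.items():
    z=.023 if 'pin' in k else .076
    print(k,*tri(S(a),T(b)),onplane('side',S(a),z)[:2],onplane('top',T(b),z)[:2])
# board + pin metrics
for n in('side','top'):
    im=cv2.imread(f'pics/{n}0.png');h=cv2.cvtColor(im,cv2.COLOR_BGR2HSV)
    m=((h[...,0]<19)&(h[...,1]>120)&(h[...,2]>90)).astype(np.uint8);
    k=np.zeros_like(m); 
    if n=='side':k[145:262,309:470]=m[145:262,309:470]
    else:k[180:275,292:410]=m[180:275,292:410]
    k=cv2.morphologyEx(k,3,np.ones((5,5)));c=max(cv2.findContours(k,0,1)[0],key=cv2.contourArea)
    P=np.array([onplane(n,p[0],.022)[:2] for p in c]);print(n,'board',cv2.minAreaRect((P*1000).astype(np.float32)))
    k=np.zeros_like(m)
    if n=='side':k[230:270,237:300]=m[230:270,237:300]
    else:k[218:240,224:275]=m[218:240,224:275]
    k=cv2.morphologyEx(k,3,np.ones((3,3)));c=max(cv2.findContours(k,0,1)[0],key=cv2.contourArea)
    ys,xs=np.nonzero(cv2.drawContours(np.zeros_like(m),[c],-1,1,-1));P=np.array([onplane(n,p,.023)[:2] for p in zip(xs,ys)]);
    # centre line: mean x per y bin
    f=np.polyfit(P[:,1],P[:,0],1);print('pin y',P[:,1].min(),P[:,1].max(),'x at',np.polyval(f,[P[:,1].min(),P[:,1].max()]),'slope deg',np.degrees(np.arctan(f[0])))
E
```

```text
FL [0.5991 0.322  0.0734] 0.0005597722237301442 [0.5979 0.322 ] [0.5987 0.3214]
FR [0.5962 0.0031 0.0698] 0.0010058002952267023 [0.5934 0.0054] [0.5952 0.0035]
NR [0.3901 0.0069 0.0691] 0.003040334249350075 [0.3892 0.0104] [0.3896 0.0066]
NL [0.3952 0.3244 0.0789] 0.0016449000046512541 [0.3961 0.3254] [0.395  0.3239]
lidF [0.59   0.1896 0.0727] 9.47765192809222e-05 [0.5884 0.1899] [0.5895 0.1895]
lidN [0.4013 0.1911 0.0728] 0.0030373177761831333 [0.4009 0.1928] [0.4009 0.1896]
pinopen [0.479  0.0366 0.0204] 0.0024602128846828455 [0.4786 0.0384] [0.4784 0.0358]
side board ((482.31231689453125, -229.0545196533203), (343.6224060058594, 243.0688018798828), 80.84339141845703)
pin y 0.03649030357391059 0.1875037608708227 x at [0.4795 0.4871] slope deg 2.8892616278888754
top board ((483.8189392089844, -230.91668701171875), (340.2923583984375, 238.91607666015625), 80.86289978027344)
pin y 0.036731950809370084 0.19263911402835351 x at [0.4781 0.4874] slope deg 3.4269398530443405
```

```bash
cat >>h.py <<'E'
def goto(p,yaw):
    s=read_state();M=R.from_euler('xyz',s['eef_rot'],degrees=True)
    d=M.inv().apply(np.array(p)-s['eef_pos'])*100
    dy=(yaw-s['eef_rot'][2]+180)%360-180
    print('shift cm',np.round(d,2),'turn',round(-np.radians(dy),3),'| pos',s['eef_pos'].round(4),s['eef_rot'].round(2),'t',s['t'],'f',s['ft_force'].round(1),'w',round(s['width'],4))
E
python3 - <<'E'
from h import *
goto([.4828,.116,.15],86.9)
E
```

```text
shift cm [-39.42 -27.28   8.12] turn 1.207 | pos [0.2332 0.5253 0.2309] [-179.95    0.    156.06] t 0.1 f [0.3 0.8 0. ] w 0.0851
```

Request:
step_arm(targets=[[[8.5,-39.4,-27.3,5,1.207],[8.5,-39.4,-27.3,5,1.207],[8.5,-39.4,-27.3,5,1.207],[8.5,-39.4,-27.3,5,1.207],[8.5,-39.4,-27.3,5,1.207],[8.5,-39.4,-27.3,5,1.207],[8.5,-39.4,-27.3,5,1.207],[8.5,-39.4,-27.3,5,1.207],[8.5,-39.4,-27.3,5,1.207],[8.5,-39.4,-27.3,5,1.207],[8.5,-39.4,-27.3,8.1,1.207],[8.5,-39.4,-27.3,8.1,1.207],[8.5,-39.4,-27.3,8.1,1.207]]], squeeze=20)

```text
t: 1.72
eef_pos: [0.4826, 0.1167, 0.1511]
eef_rot: [180.0, -0.0, 87.0]
ft_force: [0.7, 0.4, 0.3]
width: 0.0851
gripper_force: 0.0
```

```bash
python3 - <<'E'
from h import *
goto([.4828,.116,.011],86.9)
cv2.imwrite('pics/s1.png',grab_frame('side')[:,:,::-1][140:340,130:400].repeat(2,0).repeat(2,1))
E
```

```text
shift cm [-7.000e-02  1.000e-02  1.401e+01] turn 0.001 | pos [0.4826 0.1167 0.1511] [ 1.7998e+02 -1.0000e-02  8.6960e+01] t 1.725 f [0.7 0.4 0.3] w 0.0851
```

View pics/s1.png

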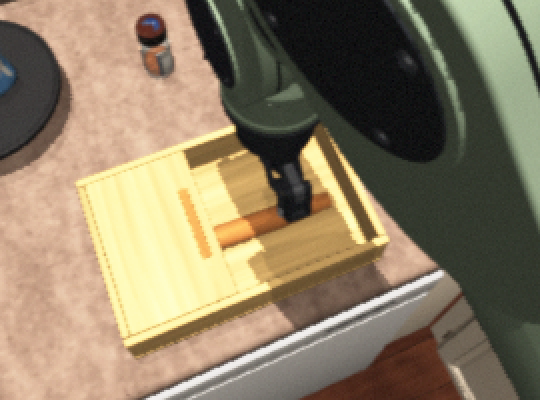

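The gripper stands over the pin in the opening (crop (292,200)), with the lid edge clear to its left. Next it descends and closes.

Request:
step_arm(targets=[[[8.5,0,0,5,0],[8.5,0,0,10,0],[8.5,0,0,12,0],[8.5,0,0,13,0],[8.5,0,0,13.6,0],[8.5,0,0,13.8,0],[6,0,0,13.8,0],[4,0,0,13.8,0],[2,0,0,13.8,0],[2,0,0,13.8,0],[2,0,0,13.8,0],[2,0,0,13.8,0]]], squeeze=20)

```text
t: 3.28
eef_pos: [0.4827, 0.1161, 0.0126]
eef_rot: [180.0, -0.0, 86.9]
ft_force: [-0.1, 0.1, 4.6]
width: 0.0292
gripper_force: 22.7
```

Request:
step_arm(targets=[[[2,0,0,-0.7,0],[2,0,0,-1.4,0],[2,0,0,-2.1,0],[2,0,0,-2.8,0],[2,0,0,-3.2,0],[2,0,0,-3.6,0]]])

```text
t: 4.03
eef_pos: [0.4826, 0.116, 0.0485]
eef_rot: [-180.0, 0.0, 86.9]
ft_force: [-0.1, -1.6, -2.5]
width: 0.0292
gripper_force: 21.7
```

```bash
python3 - <<'E'
from h import *
goto([.4828,.116,.066],86.9)
im=np.vstack([grab_frame('side')[180:320,150:350],grab_frame('top')[170:270,160:360]])
cv2.imwrite('pics/s2.png',cv2.resize(im[:,:,::-1],None,fx=2.5,fy=2.5,interpolation=2))
E
```

```text
shift cm [ 0.    0.02 -1.75] turn -0.0 | pos [0.4826 0.116  0.0485] [-1.7999e+02  2.0000e-02  8.6890e+01] t 4.025 f [-0.1 -1.6 -2.5] w 0.0292
```

View pics/s2.png

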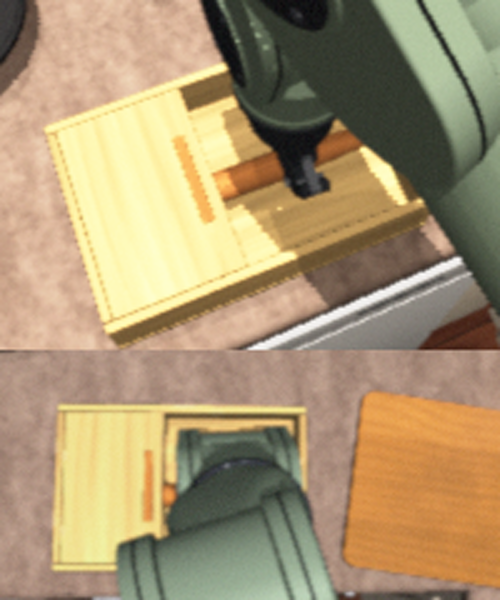

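The side crop shows the pin held and lifted, passing under the lid edge at about (225,185). The lid contact force is small. Next I lift it into the tilt.

Request:
step_arm(targets=[[[2,0,0,-0.4,0],[2,0,0,-0.8,0],[2,0,0,-1.2,0],[2,0,0,-1.5,0],[2,0,0,-1.7,0],[2,0,0,-1.7,0]]])

```text
t: 4.88
eef_pos: [0.4827, 0.1163, 0.0654]
eef_rot: [180.0, -0.0, 86.9]
ft_force: [-0.9, 0.0, -3.1]
width: 0.0296
gripper_force: 21.7
```

```bash
python3 - <<'E'
from h import *
goto([.4828,.116,.066],86.9)
im=np.vstack([grab_frame('side')[180:320,150:350],grab_frame('top')[170:270,160:360]])
cv2.imwrite('pics/s3.png',cv2.resize(im[:,:,::-1],None,fx=2.5,fy=2.5,interpolation=2))
E
```

```text
shift cm [-0.03  0.02 -0.06] turn 0.0 | pos [0.4827 0.1163 0.0654] [ 1.7999e+02 -1.0000e-02  8.6910e+01] t 4.875 f [-0.9  0.  -3.1] w 0.0296
```

View pics/s3.png

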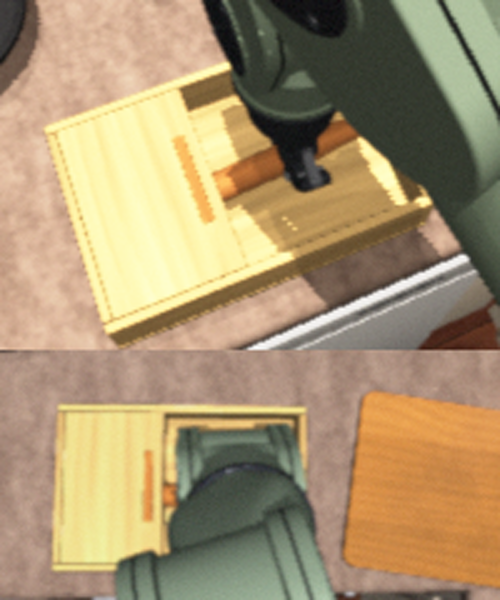

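The pin now slopes: the open-side part stands higher and the lid end is low under the lid, with small forces. I firm up the grip and draw it out along its slant.

Request:
step_arm(targets=[[[2,0,0,0,0],[2,0,0,0,0],[2,-0.5,0,0,0],[2,-1,0,0,0],[2,-2,0,-0.3,0],[2,-3,0,-0.6,0],[2,-4,0,-0.9,0],[2,-5,0,-1.2,0],[2,-6,0,-1.5,0],[2,-7,0,-1.8,0]]], squeeze=60)

```text
t: 6.22
eef_pos: [0.4788, 0.0455, 0.0835]
eef_rot: [-180.0, 0.0, 86.9]
ft_force: [-0.8, 0.3, -1.9]
width: 0.0276
gripper_force: 62.0
```

```bash
python3 - <<'E'
from h import *
goto([.4828,.116,.066],86.9)
im=np.vstack([grab_frame('side')[180:320,150:350],grab_frame('top')[170:270,160:360]])
cv2.imwrite('pics/s4.png',cv2.resize(im[:,:,::-1],None,fx=2.5,fy=2.5,interpolation=2))
E
```

```text
shift cm [7.06 0.02 1.75] turn -0.0 | pos [0.4788 0.0455 0.0835] [-180.     0.    86.9] t 6.225 f [-0.8  0.3 -1.9] w 0.0276
```

View pics/s4.png

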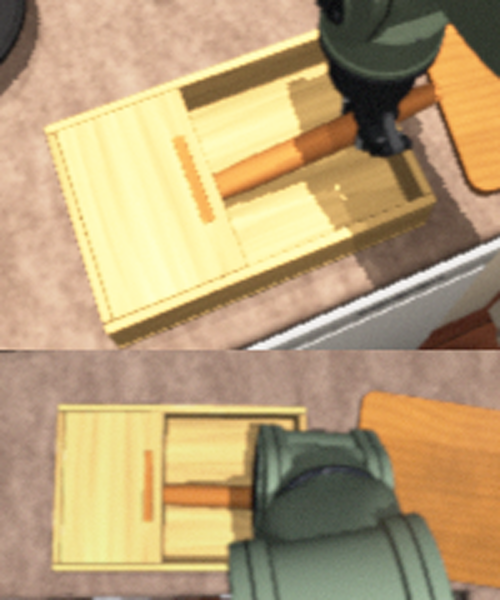

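The side crop shows the pin sloping up out of the box over the −y wall, with its lid end still just under the lid edge near (222,187). I keep drawing, then lift.

Request:
step_arm(targets=[[[2,-1,0,-0.3,0],[2,-2,0,-0.6,0],[2,-3,0,-0.9,0],[2,-4,0,-1.2,0],[2,-5,0,-1.5,0],[2,-6,0,-1.8,0],[2,-7,0,-2.1,0],[2,-7.3,0,-4,0],[2,-7.3,0,-6,0],[2,-7.3,0,-8,0],[2,-7.3,0,-9,0],[2,-7.3,0,-9,0]]])

```text
t: 7.82
eef_pos: [0.475, -0.0268, 0.1735]
eef_rot: [180.0, 0.0, 86.9]
ft_force: [0.4, 0.1, -2.1]
width: 0.0279
gripper_force: 62.1
```

```bash
python3 - <<'E'
from h import *
goto([.483-.159*.055,-.230-.987*.055,.15],80.85)
im=np.vstack([grab_frame('side')[130:320,150:470],grab_frame('top')[160:280,160:480]])
cv2.imwrite('pics/s5.png',cv2.resize(im[:,:,::-1],None,fx=1.9,fy=1.9,interpolation=2))
E
```

```text
shift cm [-25.71   1.31   2.35] turn 0.106 | pos [ 0.475  -0.0268  0.1735] [179.96   0.    86.91] t 7.825 f [ 0.4  0.1 -2.1] w 0.0279
```

View pics/s5.png

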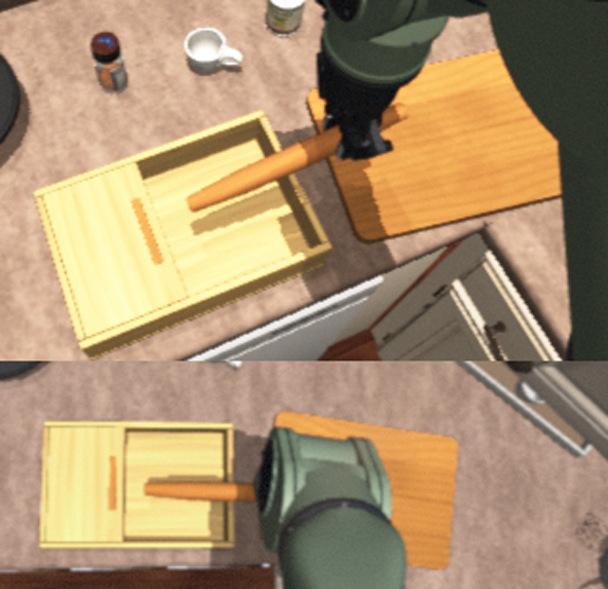

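The pin is free of the box, its lid end at about (192,205) in the side crop and (147,489) in the top crop, and the other things stand undisturbed. I triangulate that end to get the tilt.

```bash
python3 - <<'E'
from h import *
e,g=tri((150+192/1.9,130+205/1.9),(160+149/1.9,160+(489-361)/1.9));print(e,g)
a=read_state()['eef_pos']+[0,0,.0104];d=e-a;print(np.linalg.norm(d),np.degrees(np.arcsin(-d[2]/np.linalg.norm(d))),np.degrees(np.arctan2(d[1],d[0])))
E
```

```text
[0.48356988 0.14932279 0.12869712] 0.004192851065208847
0.184484043096982 17.175546771808577 87.11539671438973
```

Request:
step_arm(targets=[[[2,-5,0.2,0,0],[2,-10,0.5,0,0.04],[2,-15,0.8,0,0.08],[2,-20,1.1,0,0.106],[2,-24,1.3,0,0.106],[2,-25.7,1.3,0,0.106],[2,-25.7,1.3,3,0.106],[2,-25.7,1.3,6,0.106],[2,-25.7,1.3,8.5,0.106],[2,-25.7,1.3,8.5,0.106]]])

```text
t: 9.18
eef_pos: [0.4734, -0.2829, 0.0868]
eef_rot: [-179.8, -0.1, 80.9]
ft_force: [-0.2, -0.3, -1.1]
width: 0.0278
gripper_force: 62.0
```

```bash
python3 - <<'E'
from h import *
goto([.483-.159*.055,-.230-.987*.055,.027],80.85)
E
```

```text
shift cm [-0.13  0.13  5.98] turn 0.0 | pos [ 0.4734 -0.2829  0.0868] [-1.7982e+02 -8.0000e-02  8.0880e+01] t 9.175 f [-0.2 -0.3 -1.1] w 0.0278
```

Request:
step_arm(targets=[[[2,0,0,0,0],[2,0,0,0.7,0],[2,0,0,1.4,0],[2,0,0,2.1,0],[2,0,0,2.8,0],[2,0,0,3.5,0],[2,0,0,4.2,0],[2,0,0,4.9,0],[2,0,0,5.4,0],[2,0,0,5.7,0],[2,0,0,5.8,0],[2,0,0,5.8,0]]], squeeze=20)

```text
t: 10.68
eef_pos: [0.4741, -0.2842, 0.0305]
eef_rot: [180.0, 0.0, 80.8]
ft_force: [0.5, -4.9, 4.2]
width: 0.0277
gripper_force: 62.6
```

Request:
step_arm(targets=[[[2.8,0,0,0.1,0],[3,0,0,0.2,0],[3.2,0,0,0.2,0],[3.6,0,0,0.2,0],[4,0,0,0.2,0],[4,0,0,0.2,0],[4,0,0,0.2,0]]], squeeze=20)

```text
t: 11.55
eef_pos: [0.474, -0.284, 0.0284]
eef_rot: [180.0, 0.0, 80.8]
ft_force: [0.2, 0.4, 0.5]
width: 0.0403
gripper_force: 0.0
```

```bash
python3 - <<'E'
from h import *
goto([.483,-.230,.027],80.85)
E
```

```text
shift cm [5.47 0.03 0.14] turn -0.0 | pos [ 0.474  -0.284   0.0284] [180.     0.    80.83] t 11.55 f [0.2 0.4 0.5] w 0.0403
```

Request:
step_arm(targets=[[[5,0,0,0,0],[5,1,0,0,0],[5,2.5,0,0,0],[5,4,0,0,0],[5,5,0,0,0],[5,5.4,0,0.1,0],[5,5.4,0,0.2,0],[4,5.4,0,0.2,0],[3,5.4,0,0.2,0],[2,5.4,0,0.2,0],[2,5.4,0,0.2,0],[2,5.4,0,0.2,0],[2,5.4,0,0.2,0]]], squeeze=50)

```text
t: 13.18
eef_pos: [0.4825, -0.2311, 0.0266]
eef_rot: [180.0, 0.0, 80.8]
ft_force: [-1.4, -0.5, 4.8]
width: 0.0282
gripper_force: 49.4
```

```bash
python3 - <<'E'
from h import *
goto([.483,-.230,.093],80.85)
for n,(y0,x0) in dict(side=(140,300),top=(165,280)).items():
    im=grab_frame(n);cv2.imwrite(f'pics/{n}f.png',im[:,:,::-1])
a=cv2.imread('pics/sidef.png')[125:265,280:480];b=cv2.imread('pics/topf.png')[175:280,260:460]
cv2.imwrite('pics/f.png',cv2.resize(np.vstack([a,b]),None,fx=2.4,fy=2.4,interpolation=2))
E
```

```text
shift cm [ 0.11  0.03 -6.64] turn -0.001 | pos [ 0.4825 -0.2311  0.0266] [1.7999e+02 2.0000e-02 8.0810e+01] t 13.175 f [-1.4 -0.5  4.8] w 0.0282
```

View pics/f.png

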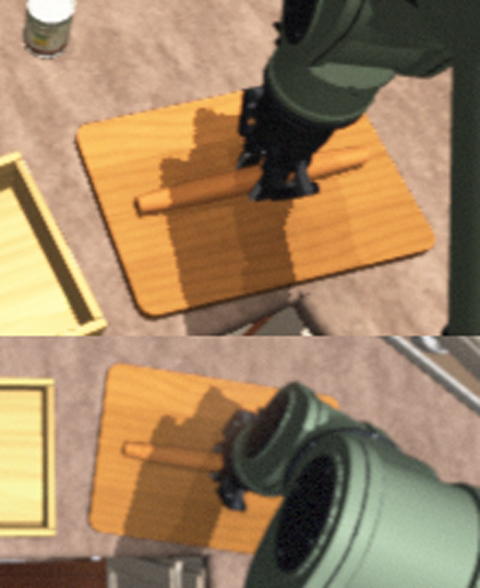

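The pin lies on the board, gripped near its middle. Its ends are at about (138,205) and (371,156) in the side part, and the lid end at (124,449) in the top part.

```bash
python3 - <<'E'
from h import *
S=lambda x,y:(280+(x+.5)/2.4-.5,125+(y+.5)/2.4-.5);T=lambda x,y:(260+(x+.5)/2.4-.5,175+(y-336+.5)/2.4-.5)
a=onplane('side',S(138,205),.037);b=onplane('side',S(371,156),.037);t=onplane('top',T(124,449),.037)
print(a,b,t,(a+b)/2,np.linalg.norm(a-b),np.degrees(np.arctan2(*(a-b)[1::-1])),tri(S(138,205),T(124,449)))
print(t-np.array([.159,.987,0])*.135)
E
```

```text
[ 0.50333295 -0.09728158  0.037     ] [ 0.45571306 -0.36691848  0.037     ] [ 0.50233089 -0.09704062  0.037     ] [ 0.47952301 -0.23210003  0.037     ] 0.27380962536915704 79.98441461859291 (array([ 0.50227177, -0.09628265,  0.03972397]), np.float64(0.0003332115195279323))
[ 0.48086589 -0.23028562  0.037     ]
```

The pin is centred to about 2 mm, is 274 mm long by measurement against 270 mm given, and is in line with the board to about 1°. I lift so the axis sits 80 mm above the board.

Request:
step_arm(targets=[[[2,0,0,0,0],[2,0,0,-0.5,0],[2,0,0,-1.5,0],[2,0.1,0,-2.5,0],[2,0.1,0,-3.5,0],[2,0.1,0,-4.5,0],[2,0.1,0,-5.5,0],[2,0.1,0,-6.2,0],[2,0.1,0,-6.7,0],[2,0.1,0,-6.7,0],[2,0.1,0,-6.7,0],[2,0.1,0,-6.7,0]]], squeeze=70)

```text
t: 14.78
eef_pos: [0.4827, -0.2297, 0.0931]
eef_rot: [-180.0, -0.0, 80.8]
ft_force: [0.6, -0.3, -2.4]
width: 0.0279
gripper_force: 69.5
```

```bash
python3 - <<'E'
from h import *
np.set_printoptions(precision=4,suppress=True)
goto([.483,-.230,.093],80.85)
i0=cv2.imread('pics/sidef.png');t0=cv2.imread('pics/topf.png')
s=grab_frame('side')[:,:,::-1];t=grab_frame('top')[:,:,::-1]
# expected lid end / open end if level, and what tilt of 5deg would shift
e=np.array([.4814,-.231,.103]);u=np.array([.166,.986,0])
for n,im,old in(('side',s,i0),('top',t,t0)):
    cv2.imwrite(f'pics/{n}g.png',im)
    print(n,proj(n,e+.135*u),proj(n,e+.135*u+[0,0,.012]),proj(n,e-.135*u))
    h=cv2.cvtColor(np.ascontiguousarray(im),cv2.COLOR_BGR2HSV);p=proj(n,e+.135*u).astype(int)
    print(h[p[1]-8:p[1]+9,p[0]-10:p[0]+12,2][::1])
E
```

```text
shift cm [-0.03  0.04  0.01] turn -0.0 | pos [ 0.4827 -0.2297  0.0931] [-179.98   -0.     80.83] t 14.775 f [ 0.6 -0.3 -2.4] w 0.0279
side [342.6027 197.8521] [343.6396 195.487 ] [443.9881 176.0815]
[[246 247 247 247 248 247 247 247 247 247 247 245 244 242 241 237 234 235
  233 234 233 234]
 [249 248 248 248 247 247 247 246 244 243 239 235 236 237 237 238 237 238
  237 237 237 234]
 [248 247 246 246 243 243 240 237 238 239 240 241 242 240 240 238 240 238
  238 231 229 229]
 [244 242 240 238 239 240 241 239 241 241 242 242 240 239 238 236 230 228
  229 237 241 244]
 [240 240 242 241 241 241 242 242 241 240 240 239 233 230 231 234 241 243
  245 247 249 250]
 [242 241 241 241 241 241 240 242 236 228 228 234 240 244 246 247 248 249
  250 251 251 250]
 [242 242 242 240 238 237 238 233 207 181 227 245 248 250 250 251 250 250
  250 249 249 248]
 [238 238 237 236 235 234 234 230 187 126 187 244 251 251 250 249 248 248
  249 248 247 248]
 [236 236 238 238 237 238 238 235 196 119 159 233 248 248 247 241 242 244
  245 243 242 241]
 [241 240 241 241 241 241 241 240 209 132 121 216 241 242 240 23
[... 1626 characters left out ...]
0 234 241 244 243 245 246 246
  246 246 241 213]
 [232 228 229 228 228 201 167 160 149 143 181 222 227 225 228 237 240 242
  242 241 226 184]
 [231 229 227 228 226 222 210 202 192 176 175 192 195 200 213 222 228 233
  236 232 202 173]
 [233 230 231 231 230 227 220 215 209 205 198 187 164 156 167 178 193 205
  207 194 167 152]
 [235 234 233 234 230 225 220 220 217 216 214 203 169 137 135 137 139 150
  150 136 136 133]
 [233 233 232 233 231 225 220 222 224 222 221 208 177 138 130 128 129 126
  131 124 121 125]
 [230 231 230 230 231 223 219 220 220 219 212 190 148 135 131 132 131 133
  131 131 131 130]
 [234 232 233 231 231 227 219 218 216 216 208 174 139 129 131 132 134 132
  133 133 132 132]]
```

In both views the lid end lies within about 1 px of where a level pin at 80 mm would show, so it is level to about 2°. I hand the job in.

```bash
python3 -c "
from workcell import *
print(close_job())"
```

```text
the job is handed in; nothing more can be done
None
```

The rolling pin is out of the box and held level to within about 2°, its axis 8 cm above the middle of the chopping board and in line with its long side; I handed the job in at about 15 s, with the mug, spice jar and tin untouched.

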